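# Index the cup magazine and set the cup on the filling scale

### The arm

A 6-joint arm with a two-finger parallel gripper is mounted at the origin on the work surface. World frame = base frame: x ahead of the robot, y to its left, z up, the work surface at z = 0. Lengths are in m, angles in rad, forces in N, time in s.
With the tool pointing down it reaches from about 0.275 to 0.75 m from the base axis. Payload 10.2 kg.
Tool frame: the origin (TCP) lies midway between the tips of the shut fingers; the grasp point (between the pads) lies 19 mm behind it (ctrl.hold_point_z is the z of the grasp point in the tool frame, in m); z points along the fingers, y is the line along which they close (so a half turn about z gives the same grasp; the last joint's range is limited). The gripper opens to 88 mm and grips with 3 to 60 N. Pads are 18 mm wide; open, the fingers measure 123 mm over their backs; the gripper's body (75 mm by 187 mm) begins 45 mm behind the grasp point.
Start: joints at [1.034, 0.313, 1.498, -0, 1.331, -0.223], TCP at [0.162, 0.499, 0.239] pointing down, gripper open.
Joint ranges: [-2.94, 2.94], [-0.97, 2.17], [0.19, 2.56], [-1.23, 4.37], [0.02, 3.11], [-2.88, 2.88]. Speed limits (rad/s): [2.39, 2.39, 3.01, 3.14, 3.14, 3.14].

### API

Orientations are given as a 3x3 rotation matrix whose columns are the frame's x, y, z axes.
In Python, from station import ctrl gives the robot as it stands. The module is installed in compiled form; this text tells all that it offers.
- The arm moves only by the tool move_arm, never from a script. Its argument "moves" is a list of rows, each an object of numbers: "wx", "wy", "wz": the turn, a rotation vector about the tool's x, y, z in units of 6 degrees (1.0 is 6 degrees); "tx", "ty", "tz": the shift along the tool's x, y, z in units of 30 mm (1.0 is 30 mm); "fingers": the opening, from -1 (shut) to 1 (fully open). A call has 1 to 12 rows; each row is the pose to reach, as a shift and turn from the pose commanded when the call began, along the tool's axes at that moment; what a row does not reach only later rows make up. A row lasts 1/10 s, in which the tool goes at most 50 mm and 8.59 degrees, less where a joint would pass 70% of its speed; a pose out of reach is approached as far as the arm can. A call with a gripper value outside its range is refused whole. The fingers move at their own pace and stop on an object; "newtons" is the grip in N (left out, the last holds). Time passes only in rows, so rows that repeat a pose let the fingers close. It gives the time, the measured TCP pose, the force, the opening and the grip force at its end, in the units of the state.
- ctrl.sense(): the state, without advancing time (a new reading comes with each control period).
- ctrl.read_camera(name): name is "scene" or "top"; returns (picture, depth): 420x560x3 uint8, red, green, blue; 420x560 float32, m along the optical axis (not along the pixel's ray), 0 where there is no reading.
- ctrl.camera_model(name): a dict with "fx", "fy", "cx", "cy" (pixels), "position" and "rotation" of the camera in the world. Camera axes: x right, y up, looking along -z (the intrinsics and any distortion apply to the point x, -y, -z); pixel columns grow to the right and rows downward; lengths in m; the calibration is good to about 2 mm. A picture is of the moment at which its call begins. camera_model takes no time and is no camera call.
- ctrl.job_done(): hands the job in; it is judged then, once.
The state is a dict: "time_s": time; "q": joint angles; "qvel": joint speeds; "joint_torque": joint torques, N m; "tool_pos": TCP position; "eef_rot": TCP orientation; "contact_force": force on the tool from outside, world axes, zero at the start; "torque": the same for the moment, N m; "grip_width": opening from 0.0 (shut) to 1.0 (fully open); "grip_force": force on a finger pad.
Only numpy, scipy, OpenCV 4.12 (cv2) and the standard library are available. Lean on these libraries where they do the work, as an engineer would, in place of code of your own. Each camera call takes 0.05 s, during which the arm holds its last target. There are 200 camera calls.

### The job

Turn the rotary magazine one station, so that the round cup comes out from under the wire guard to the empty place at the open front, and let the dial settle in its detent there. Then lift the round cup out and set it down gently, upright and centred on the sprung scale pan under the filling nozzle, and let go. Leave the dial at that station, the two square moulds standing in their places on it, and the bottle, boards and spatula where they are.

Things in the scene. Friction and masses are not known exactly. Their poses are not given: they have to be found in the camera images.
- magazine: Rotary magazine, fixed: round grey base (radius 142 mm, 12 mm thick), white plinth and dial. Origin on the table on the dial's axis; -x points to the open front. A guard of 6 mm wire, 122 mm above the table, covers the dial except 104 degrees around the open front: hoops of radius 75 and 114 mm with bars between, on four posts at radius 136 mm.
- dial (a joint): Dial angle in rad, 0 at the start, growing counter-clockwise from above; turns both ways, with a detent every 60 degrees (1.047 rad, 0.2 N m to leave it) into which it swings by itself. White plastic disc of radius 125 mm, top 60 mm above the table; six places on a circle of radius 90 mm, each between three 7 mm high studs 28.5 mm from its centre.
- handle (a point): Centre of the dial's handle, on the dial's axis 140 mm above the table: a black bar 110 mm long, 16 mm wide, 28 mm high (126 to 154 mm above the table) on a post of radius 14 mm. It turns with the dial; its length lies along this point's y axis (at the start along the magazine's y axis).
- gate (a point): The open front place, fixed point: centre of where a cup stands there, on the dial's top face (60 mm above the table), 90 mm from the dial's axis along the magazine's -x. The dial's place here is empty at the start.
- cup: Round open steel cup, outer diameter 46 mm, height 45 mm, wall 3 mm, about 0.2 kg; origin at the centre of its underside. It starts upright in the place next to the open front, on one side or the other (60 degrees round), under the guard.
- mould_a: Square open steel mould, 34 x 34 mm, 55 mm high; origin at the centre of its underside. Starts in the place on the other side of the open front. Not to be taken out; it rides round with the dial.
- mould_b: Second square steel mould like mould_a, in the place farthest from the open front. Not to be taken out.
- stand: Fixed filling stand: white scale housing 190 x 190 x 55 mm; origin on the table under the pan's centre. Over that centre hangs a nozzle, radius 13 mm, mouth 208 mm above the table, widening from 240 mm to a hopper of radius 34 mm (275 to 368 mm). Its arm (320 to 350 mm up) runs to a 40 x 40 mm column, 360 mm high, at x +30, y -175 mm. A tool gets below the nozzle only leaning back.
- pan (a joint): How far the scale pan is pressed down, in m: 0 empty, grows downward, spring 0.4 N per mm, stop at 0.022; the cup's weight alone presses it 4 to 7 mm. Over 0.016 it is overloaded.
- pan_center (a point): Centre of the top face of the flat round steel scale pan (diameter 120 mm), 85 mm above the table when empty; it sinks with the pan.
- spray: White bottle, diameter 60 mm, 120 mm high, standing on the table; origin at the centre of its underside. Bystander.
- boards: Stack of four small wooden boards, 150 x 55 mm, 41 mm high together, one piece; origin at the centre of its underside. Bystander.
- spatula: Spatula lying on the table. Bystander.

How it is judged:
On the way:
1. The dial is turned one station (within 4 degrees of the detent) and at rest, with the round cup standing at the open front within 12 mm ((value of joint dial between 0.977 and 1.117 rad or value of joint dial between -1.117 and -0.977 rad) and velocity of joint dial between -0.05 and 0.05 rad/s and horizontal distance between cup and gate below 0.012 m and z of cup in the frame of gate below 0.004 m and angle between cup's own z axis and vertical below 0.1 rad), for 0.2 s.
At the end, for the whole second after the job is handed in: The round cup stands upright (within 6 degrees) and at rest on the pan, its centre within 12 mm of the pan's centre, its weight on the spring; the dial rests one station from where it started (within 4 degrees); both square moulds stand upright in their places on the dial (horizontal distance between cup and pan_center below 0.012 m and angle between cup's own z axis and vertical below 0.1 rad and z of cup in the frame of pan_center between -0.004 and 0.004 m and value of joint pan above 0.0025 m and linear speed of cup below 0.02 m/s and (value of joint dial between 0.977 and 1.117 rad or value of joint dial between -1.117 and -0.977 rad) and velocity of joint dial between -0.05 and 0.05 rad/s and horizontal distance between mould_a and magazine between 0.075 and 0.105 m and height (world z) of each of mould_a, mould_b below 0.066 m and angle between each of mould_a, mould_b's own z axis and vertical below 0.15 rad and horizontal distance between mould_b and magazine between 0.075 and 0.105 m); the robot touches nothing.
It fails at once if the scale pan is overloaded (pressed down more than 16 mm) by a hard push or a drop (value of joint pan above 0.016 m).
It fails at once if the cup tips over (angle between cup's own z axis and vertical above 0.8 rad).
It fails at once if a square mould is taken out or knocked over (height (world z) of any of mould_a, mould_b above 0.08 m or height (world z) of any of mould_a, mould_b below 0.04 m or angle between any of mould_a, mould_b's own z axis and vertical above 0.5 rad).
It fails at once if the bottle, boards or spatula is moved more than 30 mm (distance of any of spray, boards, spatula from where it was at the start of the episode above 0.03 m).
It also fails if it takes over 69 s, if anything falls off the work surface, if the arm or the gripper's body presses on something with over 40 N, if the wrist force passes 120 N, or if a joint passes its speed limit or range.

## Working session

There is one attempt and no reset: what is moved stays moved. The work goes in short steps, Python scripts to look and compute and a tool call to move; the robot and the scene stay as the last step left them, time stands still between calls to the robot, and variables do not carry over. Pictures are saved under pics/ and viewed, at most 10 in all, crops included, and the job is handed in when it is done.

Besides the shell and the picture viewer there is one more tool, called as name([rows], argument=value, ...), one row to a line, values as JSON. move_arm: Moves the arm, as the interface text tells. Its arguments: {"type":"object","properties":{"moves":{"type":"array","items":{"type":"object","properties":{"wx":{"type":"number"},"wy":{"type":"number"},"wz":{"type":"number"},"tx":{"type":"number"},"ty":{"type":"number"},"tz":{"type":"number"},"fingers":{"type":"number"}}}},"newtons":{"type":"number"}},"required":["moves"]}

```bash
mkdir -p pics; cat > h.py <<'E'
import numpy as np, cv2
from station import ctrl
def snap(n,f):
    p,d=ctrl.read_camera(n); cv2.imwrite(f'pics/{f}.png',p[:,:,::-1]); np.savez(f'pics/{f}.npz',p=p,d=d); return p,d
def cloud(n,d):
    m=ctrl.camera_model(n); v,u=np.mgrid[:d.shape[0],:d.shape[1]]
    c=np.stack([(u-m['cx'])/m['fx']*d,-(v-m['cy'])/m['fy']*d,-d],-1)
    return c@np.array(m['rotation']).T+np.array(m['position'])
def ray(n,u,v,z):
    m=ctrl.camera_model(n); r=np.array(m['rotation'])@np.array([(u-m['cx'])/m['fx'],-(v-m['cy'])/m['fy'],-1]); p=np.array(m['position'])
    return p+r*(z-p[2])/r[2]
E
python3 - <<'E'
from h import *
for n in('scene','top'):
    p,d=snap(n,n+'0'); m=ctrl.camera_model(n); print(n,m)
s=ctrl.sense(); print(s['tool_pos'],s['eef_rot'],s['contact_force'],s['time_s'],ctrl.hold_point_z)
E
```

```text
scene {'fx': 421.2167536848399, 'fy': 421.2167536848399, 'cx': 278.29707480492107, 'cy': 212.36838663673657, 'position': array([ 1.13045625, -0.25061655,  0.79316142]), 'rotation': array([[ 0.48279103, -0.64737099,  0.58976574],
       [ 0.87572416,  0.35344817, -0.3289097 ],
       [ 0.00447498,  0.67526676,  0.73756001]])}
top {'fx': 426.911861516769, 'fy': 426.911861516769, 'cx': 276.59380065262013, 'cy': 212.6200524493362, 'position': array([0.50801939, 0.0502768 , 1.07080746]), 'rotation': array([[-6.90176454e-03,  9.96342714e-01, -8.51678506e-02],
       [-9.99976070e-01, -6.91717854e-03,  1.14115068e-04],
       [-4.75423512e-04,  8.51666000e-02,  9.96366611e-01]])}
[0.16193672 0.499176   0.23824421] [[-9.51170302e-01  3.08666033e-01 -5.80152183e-04]
 [ 3.08666480e-01  9.51169820e-01 -9.89015127e-04]
 [ 2.46547871e-04 -1.11979535e-03 -9.99999343e-01]] [ 0.50330162 -0.28145386  0.01033412] 0.1 -0.0187
```

View pics/scene0.png

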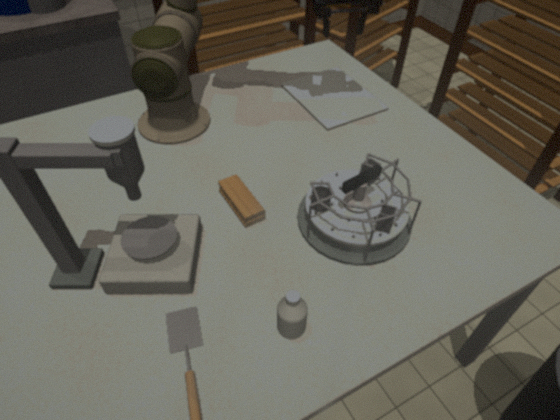

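View pics/top0.png

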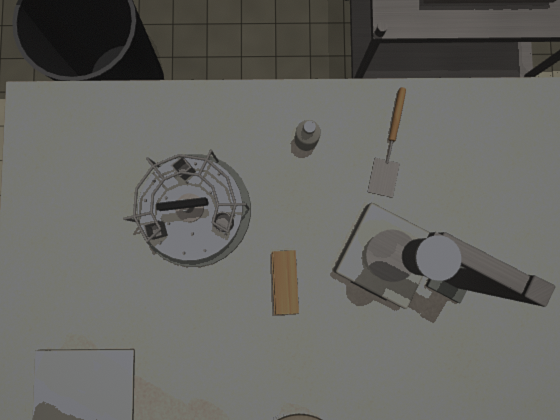

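The scene view shows the stand on the left (pan near (150,238)), the magazine on the right (about (358,205)), with boards, bottle and spatula between. The top view shows the handle at about (182,204), the cup near (222,222), mould_a near (157,230), mould_b near (184,168), the pan near (392,255) and the nozzle/hopper near (420,257).

```bash
python3 - <<'E'
from h import *
p,d=np.load('pics/top0.npz').values(); 
a=cv2.resize(p[140:280,120:260],None,fx=4,fy=4,interpolation=cv2.INTER_CUBIC)[:,:,::-1]
q,e=np.load('pics/scene0.npz').values()
b=cv2.resize(q[145:265,290:430],None,fx=4,fy=4,interpolation=cv2.INTER_CUBIC)[:,:,::-1]
b=cv2.resize(b,(560,480))
def g(x): return np.clip(255*(x/255.)**0.6*1.1,0,255).astype(np.uint8)
c=np.zeros((560,800,3),np.uint8); c[:400,:400]=g(cv2.resize(a,(400,400))); c[:343,400:]=g(cv2.resize(b,(400,343)))
# stand top
c[400:560,:]=0
cv2.imwrite('pics/crop1.png',c)
C=cloud('top',d); Z=C[...,2]
def circ(mask,nm):
    P=C[mask]; print(nm,len(P),P.mean(0) if len(P) else '', 'zmed',np.median(P[:,2]) if len(P) else '')
    if len(P)>5:
        (x,y),r=cv2.minEnclosingCircle(P[:,:2].astype(np.float32)); print('   enc',x,y,r)
        print('   rect',cv2.minAreaRect(P[:,:2].astype(np.float32)))
v,u=np.mgrid[:420,:560]
M=(u>110)&(u<265)&(v>140)&(v<280)
circ(M&(Z>.13)&(Z<.17),'handle')
circ(M&(Z>.115)&(Z<.128),'guard')
circ(M&(Z>.052)&(Z<.066),'dial')
circ(M&(Z>.009)&(Z<.018),'base')
S=(u>320)&(v>190)&(v<320)
circ(S&(Z>.078)&(Z<.09),'pan')
circ(S&(Z>.048)&(Z<.06),'housing')
circ(S&(Z>.36)&(Z<.38),'hopper+col')
for t in [(222,222),(157,230),(184,168),(308,128),(285,282),(392,255),(350,250)]:
    print(t,C[t[1],t[0]])
C2=cloud('scene',e); Z2=C2[...,2]
for nm,lo,hi,Cc,ZZ,mm in [('pan2',.078,.09,C2,Z2,(np.mgrid[:420,:560][1]<200)),('handle2',.15,.157,C2,Z2,(np.mgrid[:420,:560][1]>290))]:
    P=Cc[mm&(ZZ>lo)&(ZZ<hi)&(Cc[...,0]>.2)]; print(nm,len(P),P.mean(0),cv2.minEnclosingCircle(P[:,:2].astype(np.float32)),cv2.minAreaRect(P[:,:2].astype(np.float32)))
E
```

```text
handle 437 [0.60762739 0.25558257 0.15108316] zmed 0.15268147891010275
   enc 0.6466993689537048 0.2604631781578064 0.06973514705896378
   rect ((0.6403316259384155, 0.27048224210739136), (0.11535579711198807, 0.10646994411945343), 23.93390655517578)
guard 1411 [0.63501286 0.2614426  0.12346798] zmed 0.12363472327414127
   enc 0.6081283688545227 0.25702184438705444 0.13852611184120178
   rect ((0.630532443523407, 0.2595914304256439), (0.19006633758544922, 0.27520936727523804), 6.606056213378906)
dial 6091 [0.60144722 0.255591   0.05965241] zmed 0.059586116599232186
   enc 0.6156187057495117 0.2619083523750305 0.13325504958629608
   rect ((0.6088874340057373, 0.2573622763156891), (0.2488492876291275, 0.24782514572143555), 38.168479919433594)
base 1222 [0.57383274 0.19728638 0.01180789] zmed 0.011659206425484792
   enc 0.6083611845970154 0.25708723068237305 0.1416792869567871
   rect ((0.6089430451393127, 0.25456732511520386), (0.2804109454154968, 0.27667132019996643), 24.304410934448242)
pan 1780 [ 0.49164772 -0.20878783  0.08441801] zmed 0.08440580492926941
   enc 0.4639242887496948 
[... 744 characters left out ...]
31538081 0.12529637]
(184, 168) [0.70266757 0.27068321 0.06353541]
(308, 128) [ 0.78158646 -0.02248978  0.12108226]
(285, 282) [0.42992402 0.03130364 0.04474775]
(392, 255) [ 0.49271812 -0.21420857  0.08546705]
(350, 250) [ 0.5047127  -0.12375829  0.05177306]
pan2 2020 [ 0.49131892 -0.22473892  0.08545269] ((0.46930310130119324, -0.2823992371559143), 0.13005654513835907) ((0.45668739080429077, -0.27163586020469666), (0.25280219316482544, 0.1207171380519867), 59.066532135009766)
handle2 254 [0.61064073 0.25341442 0.15367245] ((0.6063516139984131, 0.2551170289516449), 0.0548517182469368) ((0.6094088554382324, 0.25548017024993896), (0.016828207299113274, 0.10950125008821487), 6.774288654327393)
```

View pics/crop1.png

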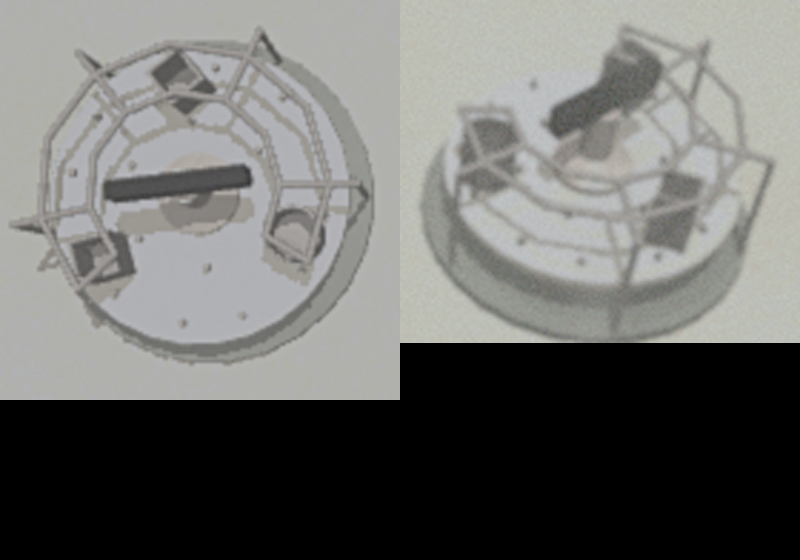

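The enlarged crop shows the handle at an angle of about 6.8° and the cup on the -y side of the open front. mould_a is on the +y side and mould_b at the back. So the dial has to turn clockwise (-60°). Next I'll fit the pan and handle from both views and check the guard posts.

```bash
cat >> h.py <<'E'
def fitc(P):
    A=np.c_[2*P,np.ones(len(P))]; s=np.linalg.lstsq(A,(P**2).sum(1),rcond=None)[0]; return s[0],s[1],np.sqrt(s[2]+s[0]**2+s[1]**2)
E
python3 - <<'E'
from h import *
ax=np.array([.609,.256])
for n in('top','scene'):
    p,d=np.load(f'pics/{n}0.npz').values(); C=cloud(n,d); Z=C[...,2]; X=C[...,0];Y=C[...,1]
    R=np.hypot(X-.491,Y+.21)
    m=((Z>.079)&(Z<.092)&(R<.085)).astype(np.uint8); k,l,st,_=cv2.connectedComponentsWithStats(m); i=1+st[1:,4].argmax()
    P=C[l==i]; h=cv2.convexHull(P[:,:2].astype(np.float32))[:,0]
    print(n,'pan z',np.median(P[:,2]),'hullfit',fitc(h),'enc',cv2.minEnclosingCircle(h),len(P))
    m=(Z>.135)&(Z<.16)&(np.hypot(X-.609,Y-.256)<.062); P=C[m]
    print(' handle',cv2.minAreaRect(P[P[:,2]>.149][:,:2].astype(np.float32)),np.median(P[:,2]))
    m=(Z>.05)&(Z<.064)&(np.hypot(X-.609,Y-.256)<.135); h=cv2.convexHull(C[m][:,:2].astype(np.float32))[:,0]; print(' dial',fitc(h),np.median(C[m][:,2]))
    r=np.hypot(X-.609,Y-.256); m=(r>.125)&(r<.145)&(Z>.03)&(Z<.13); a=np.degrees(np.arctan2(Y-.256,X-.609))[m]%360
    print(' posts',np.histogram(a,bins=range(0,361,10))[0])
    m=(r<.118)&(Z>.08)&(Z<.112)&(np.hypot(X-.5735,Y-.1733)<.03); print(' cup',C[m].mean(0) if m.any() else None, m.sum(), fitc(C[m][:,:2]))
    R=np.hypot(X-.491,Y+.21); m=(Z>.355)&(Z<.38)&(R<.1); P=C[m]; print(' hopper',P.mean(0),cv2.minAreaRect(P[:,:2].astype(np.float32)))
    m=(Z>.1)&(Z<.30)&(R>.12)&(R<.25)&(Y<-.2); print(' column',C[m].mean(0) if m.any() else 0)
    for nm,c,zl in[('spray',(.78,-.022),.03),('boards',(.43,.03),.02)]:
        m=(np.hypot(X-c[0],Y-c[1])<.1)&(Z>zl)&(Z<.14); P=C[m]; print(' ',nm,P.mean(0),np.percentile(P[:,2],97),cv2.minAreaRect(P[:,:2].astype(np.float32)))
E
```

```text
top pan z 0.08441369571951907 hullfit (np.float64(0.49278334607326635), np.float64(-0.21421721595776516), np.float64(0.059510052928599365)) enc ((0.49283382296562195, -0.2141968011856079), 0.06038574501872063) 1738
 handle ((0.6083468198776245, 0.25685957074165344), (0.01635712943971157, 0.1095271110534668), 6.180352687835693) 0.1527321749377768
 dial (np.float64(0.6096552360210601), np.float64(0.255862032661774), np.float64(0.12508725445018112)) 0.059520383480382355
 posts [ 0  0  0 33  3  3  1  1  3  1 36  0  1  1  3  1  1  0  0  0  0  0  0  0
  0  0 17  8  0  0  0  0  0 36  0  0]
 cup [0.57448396 0.17490437 0.09759684] 78 (np.float64(0.5718214541189005), np.float64(0.17391888842163367), np.float64(0.021290653230186415))
 hopper [ 0.49263425 -0.21308661  0.36726152] ((0.49252641201019287, -0.21393495798110962), (0.07371388375759125, 0.07320552319288254), 72.32715606689453)
 column [ 0.43254805 -0.36522779  0.19443627]
  spray [ 0.77781244 -0.02306572  0.08638433] 0.12106880292892655 ((0.785539984703064, -0.02595822513103485), (0.05795140564441681, 0.0586911104619503), 43.6097908020
[... 760 characters left out ...]
 1 91  0  0]
 cup [0.56995197 0.17630272 0.09390313] 218 (np.float64(0.5731787017898226), np.float64(0.17346856096927615), np.float64(0.021320924094084336))
 hopper [ 0.49791636 -0.21520236  0.36743975] ((0.4922207295894623, -0.21462132036685944), (0.0738174170255661, 0.07481063157320023), 76.74771881103516)
 column [ 0.44948005 -0.38057473  0.20897884]
  spray [ 0.79760754 -0.03463148  0.08211037] 0.12125952296889048 ((0.7916622161865234, -0.03000171110033989), (0.05796227604150772, 0.04901345074176788), 60.74103927612305)
  boards [0.4399489  0.02830353 0.03926133] 0.04346573426852313 ((0.4302613437175751, 0.02916957437992096), (0.15318091213703156, 0.05923614650964737), 3.998669385910034)
```

```bash
cat >> h.py <<'E'
from scipy.spatial.transform import Rotation as Ro
def tool(yaw_y,lean,d):
    """tool axes: y horizontal at yaw_y deg; body leans by `lean` deg toward horizontal direction d (deg)"""
    y=np.array([np.cos(np.radians(yaw_y)),np.sin(np.radians(yaw_y)),0]); b=np.array([np.cos(np.radians(d)),np.sin(np.radians(d)),0])
    z=-(np.sin(np.radians(lean))*b+np.cos(np.radians(lean))*np.array([0,0,1])); return np.c_[np.cross(y,z),y,z]
def plan(pos,R):
    s=ctrl.sense(); R0=s['eef_rot']; t=R0.T@(np.array(pos)-s['tool_pos'])/.03; w=Ro.from_matrix(R0.T@R).as_rotvec()/np.radians(6)
    print('t',t.round(2),'w',w.round(2)); 
def st():
    s=ctrl.sense(); print(s['time_s'],'pos',s['tool_pos'].round(4),'q',np.round(s['q'],2),'F',np.round(s['contact_force'],1),'grip',s['grip_width'],s['grip_force']); print(s['eef_rot'].round(3))
E
python3 - <<'E'
from h import *
plan((.609,.2562,.21),tool(6.5,0,0)); st()
E
```

```text
t [-16.67  -3.1    0.94] w [-1.000e-02  0.000e+00  1.092e+01]
0.1 pos [0.1619 0.4992 0.2382] q [ 1.03  0.31  1.5  -0.    1.33 -0.22] F [ 0.5 -0.3  0. ] grip 1.0020854573376334 0.0
[[-0.951  0.309 -0.001]
 [ 0.309  0.951 -0.001]
 [ 0.    -0.001 -1.   ]]
```

move_arm([
  {"tx": -16.67,"ty": -3.1,"tz": 0.9,"wz": 10.9,"fingers": 0},
  {"tx": -16.67,"ty": -3.1,"tz": 0.9,"wz": 10.9,"fingers": 0},
  {"tx": -16.67,"ty": -3.1,"tz": 0.9,"wz": 10.9,"fingers": 0},
  {"tx": -16.67,"ty": -3.1,"tz": 0.9,"wz": 10.9,"fingers": 0},
  {"tx": -16.67,"ty": -3.1,"tz": 0.9,"wz": 10.9,"fingers": 0},
  {"tx": -16.67,"ty": -3.1,"tz": 0.9,"wz": 10.9,"fingers": 0},
  {"tx": -16.67,"ty": -3.1,"tz": 0.9,"wz": 10.9,"fingers": 0},
  {"tx": -16.67,"ty": -3.1,"tz": 0.9,"wz": 10.9,"fingers": 0},
  {"tx": -16.67,"ty": -3.1,"tz": 0.9,"wz": 10.9,"fingers": 0},
  {"tx": -16.67,"ty": -3.1,"tz": 0.9,"wz": 10.9,"fingers": 0},
  {"tx": -16.67,"ty": -3.1,"tz": 0.9,"wz": 10.9,"fingers": 0},
  {"tx": -16.67,"ty": -3.1,"tz": 0.9,"wz": 10.9,"fingers": 0},
])

```text
$.moves[0]: bad value
```

```bash
python3 - <<'E'
from h import *
plan((.609,.2562,.133),tool(6.5,0,0)); st()
E
```

```text
t [-16.68  -3.1    3.51] w [-1.000e-02  0.000e+00  1.092e+01]
0.1 pos [0.1619 0.4992 0.2382] q [ 1.03  0.31  1.5  -0.    1.33 -0.22] F [ 0.5 -0.3  0. ] grip 1.0020854573376334 0.0
[[-0.951  0.309 -0.001]
 [ 0.309  0.951 -0.001]
 [ 0.    -0.001 -1.   ]]
```

move_arm([
  {"tx": -8.3,"ty": -1.5,"tz": 0.5,"wz": 5.5,"fingers": 0.0},
  {"tx": -8.3,"ty": -1.5,"tz": 0.5,"wz": 5.5,"fingers": 0.0},
  {"tx": -8.3,"ty": -1.5,"tz": 0.5,"wz": 5.5,"fingers": 0.0},
  {"tx": -8.3,"ty": -1.5,"tz": 0.5,"wz": 5.5,"fingers": 0.0},
  {"tx": -8.3,"ty": -1.5,"tz": 0.5,"wz": 5.5,"fingers": 0.0},
  {"tx": -8.3,"ty": -1.5,"tz": 0.5,"wz": 5.5,"fingers": 0.0},
])

```text
$.moves[0]: bad value
```

```bash
python3 - <<'E'
from h import *
plan((.609,.2562,.21),tool(6.5,0,0)); st()
E
```

```text
t [-16.67  -3.1    0.94] w [-1.000e-02  0.000e+00  1.092e+01]
0.1 pos [0.1619 0.4992 0.2382] q [ 1.03  0.31  1.5  -0.    1.33 -0.22] F [ 0.5 -0.3  0. ] grip 1.0020854573376334 0.0
[[-0.951  0.309 -0.001]
 [ 0.309  0.951 -0.001]
 [ 0.    -0.001 -1.   ]]
```

move_arm([
  {"tx": -8.3,"ty": -1.5,"tz": 0.5,"wx": 0,"wy": 0,"wz": 5.5,"fingers": 0},
  {"tx": -8.3,"ty": -1.5,"tz": 0.5,"wx": 0,"wy": 0,"wz": 5.5,"fingers": 0},
  {"tx": -8.3,"ty": -1.5,"tz": 0.5,"wx": 0,"wy": 0,"wz": 5.5,"fingers": 0},
  {"tx": -8.3,"ty": -1.5,"tz": 0.5,"wx": 0,"wy": 0,"wz": 5.5,"fingers": 0},
  {"tx": -8.3,"ty": -1.5,"tz": 0.5,"wx": 0,"wy": 0,"wz": 5.5,"fingers": 0},
  {"tx": -8.3,"ty": -1.5,"tz": 0.5,"wx": 0,"wy": 0,"wz": 5.5,"fingers": 0},
])

```text
time_s: 0.7
tool_pos: [0.3888, 0.3769, 0.2227]
eef_rot: [[-0.625, 0.78, -0.0], [0.78, 0.625, -0.001], [-0.001, -0.001, -1.0]]
contact_force: [-0.4, -0.4, 0.7]
grip_width: 0.505
grip_force: 0.0
```

```bash
python3 - <<'E'
from h import *
plan((.609,.2562,.21),tool(6.5,0,0)); st()
E
```

```text
t [-7.73  3.21  0.42] w [-0.01  0.01  5.37]
0.7 pos [0.3888 0.3769 0.2227] q [ 0.55  0.36  1.47 -0.    1.31 -0.12] F [-0.4 -0.4  0.7] grip 0.505204225324093 0.0
[[-0.625  0.78  -0.   ]
 [ 0.78   0.625 -0.001]
 [-0.001 -0.001 -1.   ]]
```

move_arm([
  {"tx": -7.73,"ty": 3.21,"tz": 0.4,"wx": 0,"wy": 0,"wz": 5.37,"fingers": 0},
  {"tx": -7.73,"ty": 3.21,"tz": 0.4,"wx": 0,"wy": 0,"wz": 5.37,"fingers": 0},
  {"tx": -7.73,"ty": 3.21,"tz": 0.4,"wx": 0,"wy": 0,"wz": 5.37,"fingers": 0},
  {"tx": -7.73,"ty": 3.21,"tz": 0.4,"wx": 0,"wy": 0,"wz": 5.37,"fingers": 0},
  {"tx": -7.73,"ty": 3.21,"tz": 0.4,"wx": 0,"wy": 0,"wz": 5.37,"fingers": 0},
  {"tx": -7.73,"ty": 3.21,"tz": 0.4,"wx": 0,"wy": 0,"wz": 5.37,"fingers": 0},
  {"tx": -7.73,"ty": 3.21,"tz": 0.4,"wx": 0,"wy": 0,"wz": 5.37,"fingers": 0},
  {"tx": -7.73,"ty": 3.21,"tz": 0.4,"wx": 0,"wy": 0,"wz": 5.37,"fingers": 0},
])

```text
time_s: 1.5
tool_pos: [0.6048, 0.2613, 0.2118]
eef_rot: [[-0.12, 0.993, -0.001], [0.993, 0.12, 0.0], [0.0, -0.0, -1.0]]
contact_force: [-0.2, 0.1, 0.0]
grip_width: 0.5
grip_force: 0.0
```

```bash
python3 - <<'E'
from h import *
plan((.609,.2562,.133),tool(6.5,0,0)); st()
E
```

```text
t [-0.19  0.12  2.63] w [-0.   -0.    0.06]
1.5 pos [0.6048 0.2613 0.2118] q [0.23 0.64 1.08 0.   1.43 0.11] F [-0.2  0.1  0. ] grip 0.500063259078669 0.0
[[-0.12   0.993 -0.001]
 [ 0.993  0.12   0.   ]
 [ 0.    -0.    -1.   ]]
```

move_arm([
  {"tx": 0,"ty": 0,"tz": 0,"wx": 0,"wy": 0,"wz": 0,"fingers": 0},
  {"tx": 0,"ty": 0,"tz": 0.5,"wx": 0,"wy": 0,"wz": 0,"fingers": 0},
  {"tx": 0,"ty": 0,"tz": 1,"wx": 0,"wy": 0,"wz": 0,"fingers": 0},
  {"tx": 0,"ty": 0,"tz": 1,"wx": 0,"wy": 0,"wz": 0,"fingers": 0},
])

```text
time_s: 1.9
tool_pos: [0.6044, 0.2608, 0.1803]
eef_rot: [[-0.12, 0.993, -0.003], [0.993, 0.12, -0.001], [-0.0, -0.003, -1.0]]
contact_force: [0.3, 0.5, 0.7]
grip_width: 0.497
grip_force: 0.0
```

```bash
python3 - <<'E'
from h import *
plan((.609,.2562,.133),tool(6.5,0,0)); st()
E
```

```text
t [-0.17  0.14  1.57] w [-0.03  0.    0.06]
1.9 pos [0.6044 0.2608 0.1803] q [0.23 0.66 1.12 0.   1.36 0.11] F [0.3 0.5 0.7] grip 0.49694994163426537 0.0
[[-0.12   0.993 -0.003]
 [ 0.993  0.12  -0.001]
 [-0.    -0.003 -1.   ]]
```

move_arm([
  {"tx": -0.17,"ty": 0.14,"tz": 0.5,"wx": 0,"wy": 0,"wz": 0.06,"fingers": 0},
  {"tx": -0.17,"ty": 0.14,"tz": 1,"wx": 0,"wy": 0,"wz": 0.06,"fingers": 0},
  {"tx": -0.17,"ty": 0.14,"tz": 1.5,"wx": 0,"wy": 0,"wz": 0.06,"fingers": 0},
  {"tx": -0.17,"ty": 0.14,"tz": 1.57,"wx": 0,"wy": 0,"wz": 0.06,"fingers": 0},
  {"tx": -0.17,"ty": 0.14,"tz": 1.57,"wx": 0,"wy": 0,"wz": 0.06,"fingers": 0},
  {"tx": -0.17,"ty": 0.14,"tz": 1.57,"wx": 0,"wy": 0,"wz": 0.06,"fingers": -1},
  {"tx": -0.17,"ty": 0.14,"tz": 1.57,"wx": 0,"wy": 0,"wz": 0.06,"fingers": -1},
  {"tx": -0.17,"ty": 0.14,"tz": 1.57,"wx": 0,"wy": 0,"wz": 0.06,"fingers": -1},
  {"tx": -0.17,"ty": 0.14,"tz": 1.57,"wx": 0,"wy": 0,"wz": 0.06,"fingers": -1},
  {"tx": -0.17,"ty": 0.14,"tz": 1.57,"wx": 0,"wy": 0,"wz": 0.06,"fingers": -1},
], newtons=40)

```text
time_s: 2.9
tool_pos: [0.6098, 0.2556, 0.135]
eef_rot: [[-0.112, 0.994, -0.002], [0.994, 0.112, -0.001], [-0.0, -0.002, -1.0]]
contact_force: [-5.3, -1.7, 4.1]
grip_width: 0.173
grip_force: 40.0
```

move_arm([
  {"tx": 0,"ty": 0,"tz": 0,"wx": 0,"wy": 0,"wz": 0.5,"fingers": -1},
  {"tx": 0,"ty": 0,"tz": 0,"wx": 0,"wy": 0,"wz": 1.3,"fingers": -1},
  {"tx": 0,"ty": 0,"tz": 0,"wx": 0,"wy": 0,"wz": 2.2,"fingers": -1},
  {"tx": 0,"ty": 0,"tz": 0,"wx": 0,"wy": 0,"wz": 3.1,"fingers": -1},
  {"tx": 0,"ty": 0,"tz": 0,"wx": 0,"wy": 0,"wz": 4,"fingers": -1},
  {"tx": 0,"ty": 0,"tz": 0,"wx": 0,"wy": 0,"wz": 4.9,"fingers": -1},
  {"tx": 0,"ty": 0,"tz": 0,"wx": 0,"wy": 0,"wz": 5.8,"fingers": -1},
  {"tx": 0,"ty": 0,"tz": 0,"wx": 0,"wy": 0,"wz": 6.7,"fingers": -1},
  {"tx": 0,"ty": 0,"tz": 0,"wx": 0,"wy": 0,"wz": 7.6,"fingers": -1},
  {"tx": 0,"ty": 0,"tz": 0,"wx": 0,"wy": 0,"wz": 8.5,"fingers": -1},
  {"tx": 0,"ty": 0,"tz": 0,"wx": 0,"wy": 0,"wz": 9.2,"fingers": -1},
  {"tx": 0,"ty": 0,"tz": 0,"wx": 0,"wy": 0,"wz": 9.7,"fingers": -1},
])

```text
time_s: 4.1
tool_pos: [0.6086, 0.2561, 0.135]
eef_rot: [[0.787, 0.617, -0.005], [0.617, -0.787, -0.0], [-0.004, -0.003, -1.0]]
contact_force: [-12.5, -0.8, 6.7]
grip_width: 0.179
grip_force: 40.0
```

```bash
python3 - <<'E'
from h import *
st(); R=ctrl.sense()['eef_rot']; print(np.degrees(np.arctan2(R[1,1],R[0,1])))
E
```

```text
4.1 pos [0.6086 0.2561 0.135 ] q [0.22 0.7  1.17 0.   1.28 1.13] F [-12.5  -0.8   6.7] grip 0.1785135134660968 39.983029277063906
[[ 0.787  0.617 -0.005]
 [ 0.617 -0.787 -0.   ]
 [-0.004 -0.003 -1.   ]]
-51.88855152719732
```

move_arm([
  {"tx": 0,"ty": 0,"tz": 0,"wx": 0,"wy": 0,"wz": 0.2,"fingers": -1},
  {"tx": 0,"ty": 0,"tz": 0,"wx": 0,"wy": 0,"wz": 0.2,"fingers": -1},
  {"tx": 0,"ty": 0,"tz": 0,"wx": 0,"wy": 0,"wz": 0.2,"fingers": -0.2},
  {"tx": 0,"ty": 0,"tz": 0,"wx": 0,"wy": 0,"wz": 0.2,"fingers": -0.2},
  {"tx": 0,"ty": 0,"tz": 0,"wx": 0,"wy": 0,"wz": 0.2,"fingers": -0.2},
  {"tx": 0,"ty": 0,"tz": 0,"wx": 0,"wy": 0,"wz": 0.2,"fingers": -0.2},
  {"tx": 0,"ty": 0,"tz": -1,"wx": 0,"wy": 0,"wz": 0.2,"fingers": -0.2},
  {"tx": 0,"ty": 0,"tz": -2,"wx": 0,"wy": 0,"wz": 0.2,"fingers": -0.2},
  {"tx": 0,"ty": 0,"tz": -3,"wx": 0,"wy": 0,"wz": 0.2,"fingers": -0.2},
  {"tx": 0,"ty": 0,"tz": -4,"wx": 0,"wy": 0,"wz": 0.2,"fingers": -0.2},
])

```text
time_s: 5.1
tool_pos: [0.6106, 0.2555, 0.2559]
eef_rot: [[0.798, 0.602, 0.0], [0.602, -0.798, 0.0], [0.0, 0.0, -1.0]]
contact_force: [-0.3, 0.2, 0.4]
grip_width: 0.403
grip_force: 0.0
```

```bash
python3 - <<'E'
from h import *
st()
p,d=snap('scene','scene1'); p2,d2=snap('top','top1')
C=cloud('scene',d); C2=cloud('top',d2)
m=(C[...,2]>.149)&(C[...,2]<.158)&(np.hypot(C[...,0]-.609,C[...,1]-.256)<.062); print('handle',m.sum(),cv2.minAreaRect(C[m][:,:2].astype(np.float32)))
for n,c in(('s',C),('t',C2)):
    m=(c[...,2]>.075)&(c[...,2]<.112)&(np.hypot(c[...,0]-.5196,c[...,1]-.246)<.035); P=c[m]; print(n,m.sum(), P.mean(0) if m.any() else '', np.percentile(P[:,2],97) if m.any() else '', fitc(P[:,:2]) if m.any() else '')
c=np.zeros((480,800,3),np.uint8); c[:400,:400]=cv2.resize(p2[140:280,120:260],(400,400))[:,:,::-1]; c[:343,400:]=cv2.resize(p[145:265,290:430],(400,343))[:,:,::-1]
cv2.imwrite('pics/crop2.png',np.clip(255*(c/255.)**.6*1.1,0,255).astype(np.uint8))
E
```

```text
5.1 pos [0.6106 0.2555 0.2559] q [ 0.22  0.62  0.99 -0.    1.53  1.14] F [-0.3  0.2  0.4] grip 0.4034415655375245 0.0
[[ 0.798  0.602  0.   ]
 [ 0.602 -0.798  0.   ]
 [ 0.     0.    -1.   ]]
handle 291 ((0.6091399788856506, 0.2562274634838104), (0.1090899407863617, 0.018889378756284714), 38.473838806152344)
s 276 [0.51856291 0.2418451  0.09189784] 0.10592199941689542 (np.float64(0.5201265909956859), np.float64(0.24497830056472525), np.float64(0.021357748353820146))
t 92 [0.52090082 0.23224974 0.09626844] 0.10661560737811225 (np.float64(0.5192012512338424), np.float64(0.24509995483301095), np.float64(0.021123960392009106))
```

View pics/crop2.png

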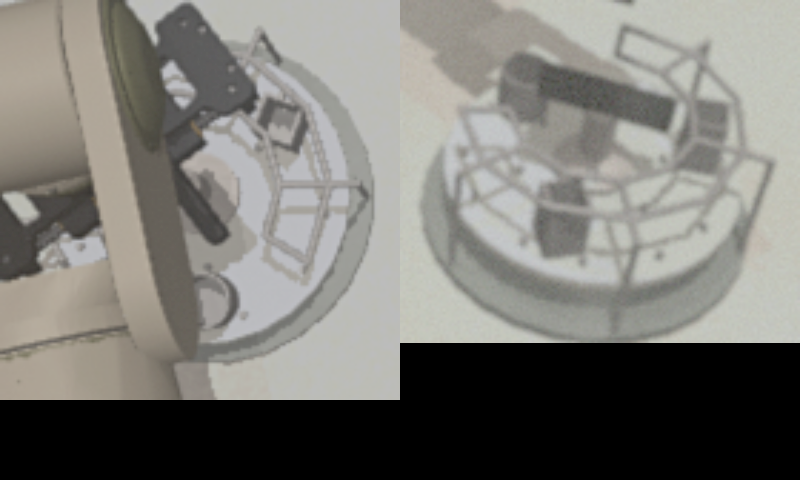

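The dial has turned one station. The cup stands at the gate at (0.5197, 0.2450) in both views, with its top at 0.106, and the moulds are still in place under the guard. Next I'll plan the leaning pre-grasp.

```bash
python3 - <<'E'
from h import *
R=tool(-83.5,50,186.5); z=R[:,2]; g=np.array([.5197,.2450,.092]); T=g+.0187*z
print(T, T-.12*z); plan(T-.12*z+[0,0,.02],R)
E
```

```text
[0.53393295 0.24662164 0.07997987] [0.44259852 0.2362154  0.15711438]
t [-4.92 -2.88  2.69] w [-2.21  8.05  4.76]
```

move_arm([
  {"tx": -1.5,"ty": -0.8,"tz": 0,"wx": -0.3,"wy": 1.1,"wz": 0.6,"fingers": 0.6},
  {"tx": -3,"ty": -1.6,"tz": 0.5,"wx": -0.6,"wy": 2.3,"wz": 1.3,"fingers": 0.6},
  {"tx": -4.5,"ty": -2.4,"tz": 1,"wx": -1,"wy": 3.5,"wz": 2.1,"fingers": 0.6},
  {"tx": -4.92,"ty": -2.88,"tz": 1.5,"wx": -1.3,"wy": 4.7,"wz": 2.8,"fingers": 0.6},
  {"tx": -4.92,"ty": -2.88,"tz": 2,"wx": -1.6,"wy": 5.9,"wz": 3.5,"fingers": 0.6},
  {"tx": -4.92,"ty": -2.88,"tz": 2.5,"wx": -1.9,"wy": 7,"wz": 4.2,"fingers": 0.6},
  {"tx": -4.92,"ty": -2.88,"tz": 2.69,"wx": -2.21,"wy": 8.05,"wz": 4.76,"fingers": 0.6},
  {"tx": -4.92,"ty": -2.88,"tz": 2.69,"wx": -2.21,"wy": 8.05,"wz": 4.76,"fingers": 0.6},
  {"tx": -4.92,"ty": -2.88,"tz": 2.69,"wx": -2.21,"wy": 8.05,"wz": 4.76,"fingers": 0.6},
  {"tx": -4.92,"ty": -2.88,"tz": 2.69,"wx": -2.21,"wy": 8.05,"wz": 4.76,"fingers": 0.6},
])

```text
time_s: 6.2
tool_pos: [0.4485, 0.2168, 0.1857]
eef_rot: [[0.682, 0.136, 0.718], [0.126, -0.99, 0.068], [0.72, 0.044, -0.692]]
contact_force: [0.6, -0.5, 0.0]
grip_width: 0.799
grip_force: 0.0
```

```bash
python3 - <<'E'
from h import *
st(); R=tool(-83.5,50,186.5); z=R[:,2]; g=np.array([.5197,.2450,.092]); T=g+.0187*z
plan(T-.12*z,R);plan(T-.05*z,R);plan(T,R)
p,d=snap('scene','scene2'); C=cloud('scene',d)
m=(C[...,2]>.149)&(C[...,2]<.158)&(np.hypot(C[...,0]-.609,C[...,1]-.256)<.062); print('handle',m.sum(),cv2.minAreaRect(C[m][:,:2].astype(np.float32)))
P=C[(C[...,2]>.075)&(C[...,2]<.112)&(np.hypot(C[...,0]-.5196,C[...,1]-.246)<.035)]; print(len(P),fitc(P[:,:2]))
E
```

```text
6.2 pos [0.4485 0.2168 0.1857] q [ 0.28  0.07  2.18 -0.99  0.16  2.63] F [ 0.6 -0.5  0. ] grip 0.7991587041653107 0.0
[[ 0.682  0.136  0.718]
 [ 0.126 -0.99   0.068]
 [ 0.72   0.044 -0.692]]
t [-0.74 -0.71  0.56] w [0.11 0.64 0.46]
t [-0.58 -0.73  2.89] w [0.11 0.64 0.46]
t [-0.47 -0.75  4.55] w [0.11 0.64 0.46]
handle 290 ((0.609036386013031, 0.256428062915802), (0.10877765715122223, 0.02001042477786541), 37.029151916503906)
279 (np.float64(0.5202583040197681), np.float64(0.2451478689682348), np.float64(0.021326875617644105))
```

View pics/scene2.png

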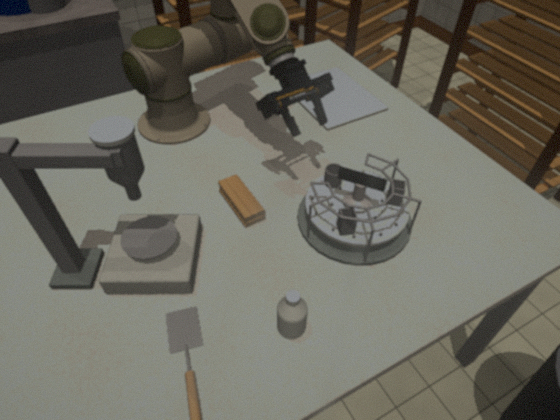

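The view shows the gripper leaning in front of the magazine near (300,100), and the dial and cup unchanged. The wrist is almost singular (q5 = 0.16), so I'll use a smaller lean in the arm's own plane: 42° toward 196°.

```bash
python3 - <<'E'
from h import *
R=tool(-74,42,196); z=R[:,2]; g=np.array([.5199,.2451,.090]); T=g+.0187*z
for b in (.12,.05,0): print(T-b*z); plan(T-b*z,R)
E
```

```text
[0.45474287 0.22641649 0.16528057]
t [-0.3  -0.33  0.65] w [ 1.24 -0.68 -0.71]
[0.49976754 0.23932711 0.11326043]
t [-0.48 -0.63  2.96] w [ 1.24 -0.68 -0.71]
[0.53192802 0.24854898 0.07610319]
t [-0.61 -0.84  4.61] w [ 1.24 -0.68 -0.71]
```

move_arm([
  {"tx": -0.3,"ty": -0.33,"tz": 0.65,"wx": 1.24,"wy": -0.68,"wz": -0.71,"fingers": 0.6},
  {"tx": -0.3,"ty": -0.33,"tz": 0.65,"wx": 1.24,"wy": -0.68,"wz": -0.71,"fingers": 0.6},
  {"tx": -0.3,"ty": -0.33,"tz": 0.65,"wx": 1.24,"wy": -0.68,"wz": -0.71,"fingers": 0.6},
  {"tx": -0.3,"ty": -0.33,"tz": 0.65,"wx": 1.24,"wy": -0.68,"wz": -0.71,"fingers": 0.6},
  {"tx": -0.3,"ty": -0.33,"tz": 0.65,"wx": 1.24,"wy": -0.68,"wz": -0.71,"fingers": 0.6},
  {"tx": -0.3,"ty": -0.33,"tz": 0.65,"wx": 1.24,"wy": -0.68,"wz": -0.71,"fingers": 0.6},
  {"tx": -0.3,"ty": -0.33,"tz": 0.65,"wx": 1.24,"wy": -0.68,"wz": -0.71,"fingers": 0.6},
  {"tx": -0.3,"ty": -0.33,"tz": 0.65,"wx": 1.24,"wy": -0.68,"wz": -0.71,"fingers": 0.6},
])

```text
time_s: 7.05
tool_pos: [0.4556, 0.2265, 0.1657]
eef_rot: [[0.716, 0.276, 0.641], [0.208, -0.961, 0.182], [0.667, 0.003, -0.745]]
contact_force: [-0.4, 0.7, -0.0]
grip_width: 0.799
grip_force: 0.0
```

```bash
python3 - <<'E'
from h import *
st(); R=tool(-74,42,196); z=R[:,2]; g=np.array([.5199,.2451,.093]); T=g+.0187*z
for b in (.06,0): print(T-b*z); plan(T-b*z,R)
E
```

```text
7.05 pos [0.4556 0.2265 0.1657] q [0.21 0.11 2.16 0.32 0.15 1.19] F [-0.4  0.7 -0. ] grip 0.7993370900784521 0.0
[[ 0.716  0.276  0.641]
 [ 0.208 -0.961  0.182]
 [ 0.667  0.003 -0.745]]
[0.49333544 0.23748274 0.12369188]
t [ 0.04 -0.01  1.92] w [0.01 0.03 0.02]
[0.53192802 0.24854898 0.07910319]
t [ 0.05 -0.01  3.92] w [0.01 0.03 0.02]
```

move_arm([
  {"tx": 0.04,"ty": 0,"tz": 0.6,"wx": 0,"wy": 0,"wz": 0,"fingers": 0.6},
  {"tx": 0.04,"ty": 0,"tz": 1.2,"wx": 0,"wy": 0,"wz": 0,"fingers": 0.6},
  {"tx": 0.05,"ty": 0,"tz": 1.8,"wx": 0,"wy": 0,"wz": 0,"fingers": 0.6},
  {"tx": 0.05,"ty": 0,"tz": 2.4,"wx": 0,"wy": 0,"wz": 0,"fingers": 0.6},
  {"tx": 0.05,"ty": 0,"tz": 2.9,"wx": 0,"wy": 0,"wz": 0,"fingers": 0.6},
  {"tx": 0.05,"ty": 0,"tz": 3.2,"wx": 0,"wy": 0,"wz": 0,"fingers": 0.6},
  {"tx": 0.05,"ty": 0,"tz": 3.5,"wx": 0,"wy": 0,"wz": 0,"fingers": 0.6},
  {"tx": 0.05,"ty": 0,"tz": 3.7,"wx": 0,"wy": 0,"wz": 0,"fingers": 0.6},
  {"tx": 0.05,"ty": 0,"tz": 3.8,"wx": 0,"wy": 0,"wz": 0,"fingers": 0.6},
  {"tx": 0.05,"ty": 0,"tz": 3.8,"wx": 0,"wy": 0,"wz": 0,"fingers": 0.6},
])

```text
time_s: 8.05
tool_pos: [0.5271, 0.2478, 0.0855]
eef_rot: [[0.716, 0.279, 0.64], [0.208, -0.96, 0.186], [0.667, 0.0, -0.745]]
contact_force: [-0.1, -1.3, -0.2]
grip_width: 0.802
grip_force: 0.0
```

```bash
python3 - <<'E'
from h import *
st(); R=tool(-74,42,196); z=R[:,2]; g=np.array([.5199,.2451,.093]); T=g+.0187*z
plan(T,R)
p,d=snap('scene','scene3'); p2,d2=snap('top','top3'); 
for n,dd in(('scene',d),('top',d2)):
    C=cloud(n,dd); P=C[(C[...,2]>.075)&(C[...,2]<.1065)&(np.hypot(C[...,0]-.5196,C[...,1]-.246)<.0255)]; print(len(P),fitc(P[:,:2]))
c=np.zeros((480,800,3),np.uint8); c[:400,:400]=cv2.resize(p2[140:280,120:260],(400,400))[:,:,::-1]; c[:343,400:]=cv2.resize(p[125:245,270:410],(400,343))[:,:,::-1]
cv2.imwrite('pics/crop3.png',np.clip(255*(c/255.)**.6*1.1,0,255).astype(np.uint8))
E
```

```text
8.05 pos [0.5271 0.2478 0.0855] q [ 0.22  0.42  2.03  2.31  0.06 -0.79] F [-0.1 -1.3 -0.2] grip 0.801966487560177 0.0
[[ 0.716  0.279  0.64 ]
 [ 0.208 -0.96   0.186]
 [ 0.667  0.    -0.745]]
t [-0.02  0.02  0.27] w [-0.02  0.03  0.02]
251 (np.float64(0.5202538906288017), np.float64(0.24513510395258412), np.float64(0.02130772561065009))
148 (np.float64(0.5193273638837289), np.float64(0.24521948693366713), np.float64(0.02117418459652138))
```

View pics/crop3.png

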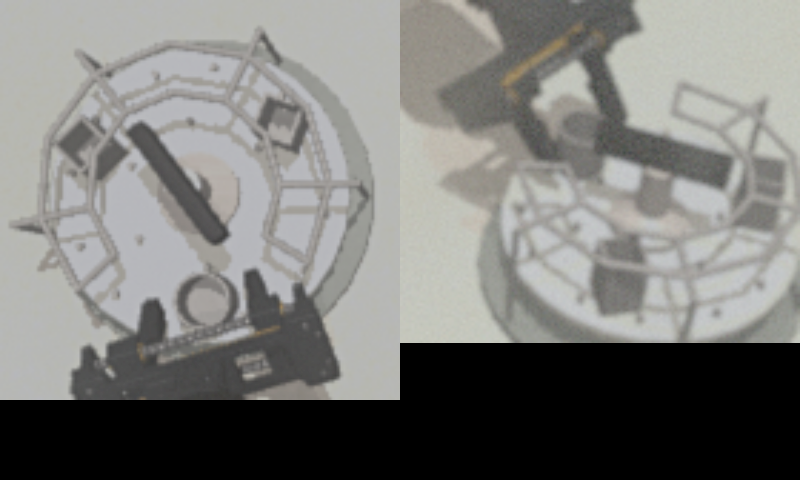

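The top crop shows the cup near (207,300) centred between the open fingers. The dial hasn't moved and both moulds are in place. The wrist is still close to singular, so I'll tilt further back to 56° about the grasp point before closing.

```bash
python3 - <<'E'
from h import *
g=np.array([.5199,.2451,.091])
for th in (49,56): R=tool(-74,th,196); plan(g+.0187*R[:,2],R)
E
```

```text
t [0.02 0.02 0.31] w [-0.02  1.21  0.02]
t [0.1  0.02 0.29] w [-0.02  2.37  0.02]
```

move_arm([
  {"tx": 0,"ty": 0.02,"tz": 0.1,"wx": 0,"wy": 0.4,"wz": 0,"fingers": 0.6},
  {"tx": 0,"ty": 0.02,"tz": 0.2,"wx": 0,"wy": 0.8,"wz": 0,"fingers": 0.6},
  {"tx": 0.02,"ty": 0.02,"tz": 0.3,"wx": 0,"wy": 1.2,"wz": 0,"fingers": 0.6},
  {"tx": 0.05,"ty": 0.02,"tz": 0.3,"wx": 0,"wy": 1.6,"wz": 0,"fingers": 0.6},
  {"tx": 0.08,"ty": 0.02,"tz": 0.29,"wx": 0,"wy": 2,"wz": 0,"fingers": 0.6},
  {"tx": 0.1,"ty": 0.02,"tz": 0.29,"wx": 0,"wy": 2.37,"wz": 0,"fingers": 0.6},
  {"tx": 0.1,"ty": 0.02,"tz": 0.29,"wx": 0,"wy": 2.37,"wz": 0,"fingers": 0.6},
  {"tx": 0.1,"ty": 0.02,"tz": 0.29,"wx": 0,"wy": 2.37,"wz": 0,"fingers": 0.6},
  {"tx": 0.1,"ty": 0.02,"tz": 0.29,"wx": 0,"wy": 2.37,"wz": 0,"fingers": 0.6},
])

```text
time_s: 9.05
tool_pos: [0.5351, 0.2497, 0.0819]
eef_rot: [[0.536, 0.279, 0.796], [0.156, -0.96, 0.232], [0.83, -0.001, -0.558]]
contact_force: [-0.0, 0.5, -0.5]
grip_width: 0.799
grip_force: 0.0
```

```bash
python3 - <<'E'
from h import *
g=np.array([.5199,.2451,.091]); st()
R=tool(-74,56,196); plan(g+.0187*R[:,2],R)
E
```

```text
9.05 pos [0.5351 0.2497 0.0819] q [ 0.21  0.5   2.13  3.01  0.47 -1.49] F [-0.   0.5 -0.5] grip 0.799274932663054 0.0
[[ 0.536  0.279  0.796]
 [ 0.156 -0.96   0.232]
 [ 0.83  -0.001 -0.558]]
t [-0.04  0.01  0.02] w [-0.03 -0.01  0.02]
```

move_arm([
  {"tx": 0,"ty": 0,"tz": 0,"wx": 0,"wy": 0,"wz": 0,"fingers": -1},
  {"tx": 0,"ty": 0,"tz": 0,"wx": 0,"wy": 0,"wz": 0,"fingers": -1},
  {"tx": 0,"ty": 0,"tz": 0,"wx": 0,"wy": 0,"wz": 0,"fingers": -1},
  {"tx": 0,"ty": 0,"tz": 0,"wx": 0,"wy": 0,"wz": 0,"fingers": -1},
  {"tx": 0,"ty": 0,"tz": 0,"wx": 0,"wy": 0,"wz": 0,"fingers": -1},
  {"tx": 0,"ty": 0,"tz": 0,"wx": 0,"wy": 0,"wz": 0,"fingers": -1},
], newtons=20)

```text
time_s: 9.65
tool_pos: [0.535, 0.2494, 0.0816]
eef_rot: [[0.536, 0.279, 0.797], [0.156, -0.96, 0.231], [0.83, 0.0, -0.558]]
contact_force: [-0.6, -0.0, 1.6]
grip_width: 0.513
grip_force: 20.0
```

```bash
python3 - <<'E'
from h import *
st()
p2,d2=snap('top','top4'); C=cloud('top',d2); P=C[(C[...,2]>.09)&(C[...,2]<.1065)&(np.hypot(C[...,0]-.5196,C[...,1]-.246)<.0255)]; print(len(P),fitc(P[:,:2]))
R=ctrl.sense()['eef_rot']; print(R.T@[0,0,1])
E
```

```text
9.65 pos [0.535  0.2494 0.0816] q [ 0.21  0.5   2.13  3.02  0.47 -1.5 ] F [-0.6 -0.   1.6] grip 0.5129121965706583 19.984802077733548
[[ 0.536  0.279  0.797]
 [ 0.156 -0.96   0.231]
 [ 0.83   0.    -0.558]]
124 (np.float64(0.5192242254736116), np.float64(0.2451203820525552), np.float64(0.021710840155904323))
[ 8.29654074e-01  2.27914379e-04 -5.58277768e-01]
```

move_arm([
  {"tx": 0.17,"ty": 0,"tz": -0.11,"wx": 0,"wy": 0,"wz": 0,"fingers": -1},
  {"tx": 0.42,"ty": 0,"tz": -0.28,"wx": 0,"wy": 0,"wz": 0,"fingers": -1},
  {"tx": 0.83,"ty": 0,"tz": -0.56,"wx": 0,"wy": 0,"wz": 0,"fingers": -1},
  {"tx": 1.25,"ty": 0,"tz": -0.84,"wx": 0,"wy": 0,"wz": 0,"fingers": -1},
  {"tx": 1.66,"ty": 0,"tz": -1.12,"wx": 0,"wy": 0,"wz": 0,"fingers": -1},
  {"tx": 2.07,"ty": 0,"tz": -1.4,"wx": 0,"wy": 0,"wz": 0,"fingers": -1},
  {"tx": 2.49,"ty": 0,"tz": -1.67,"wx": 0,"wy": 0,"wz": 0,"fingers": -1},
  {"tx": 2.49,"ty": 0,"tz": -1.67,"wx": 0,"wy": 0,"wz": 0,"fingers": -1},
])

```text
time_s: 10.5
tool_pos: [0.5356, 0.2495, 0.1739]
eef_rot: [[0.533, 0.278, 0.799], [0.155, -0.96, 0.231], [0.832, 0.001, -0.555]]
contact_force: [-0.3, 0.1, -1.9]
grip_width: 0.51
grip_force: 20.0
```

```bash
python3 - <<'E'
from h import *
st()
R=tool(-122,56,148); plan(np.array([.399,-.156,.165])+.0187*R[:,2],R)
E
```

```text
10.5 pos [0.5356 0.2495 0.1739] q [ 0.21  0.28  2.09  2.87  0.21 -1.35] F [-0.3  0.1 -1.9] grip 0.5099795411720892 19.99289768797098
[[ 0.533  0.278  0.799]
 [ 0.155 -0.96   0.231]
 [ 0.832  0.001 -0.555]]
t [-4.87 12.1  -6.12] w [-6.66 -0.04  4.48]
```

```bash
python3 - <<'E'
from h import *
R=tool(-98,56,172); plan(np.array([.505,.03,.155])+.0187*R[:,2],R)
E
```

```text
t [-2.23  6.95 -1.57] w [-3.34 -0.04  2.25]
```

move_arm([
  {"tx": -0.2,"ty": 0.5,"tz": -0.12,"wx": -0.25,"wy": 0,"wz": 0.17,"fingers": -1},
  {"tx": -0.5,"ty": 1.4,"tz": -0.33,"wx": -0.67,"wy": 0,"wz": 0.45,"fingers": -1},
  {"tx": -0.8,"ty": 2.4,"tz": -0.55,"wx": -1.15,"wy": -0.01,"wz": 0.78,"fingers": -1},
  {"tx": -1.1,"ty": 3.4,"tz": -0.77,"wx": -1.63,"wy": -0.02,"wz": 1.1,"fingers": -1},
  {"tx": -1.41,"ty": 4.4,"tz": -1,"wx": -2.11,"wy": -0.02,"wz": 1.42,"fingers": -1},
  {"tx": -1.73,"ty": 5.4,"tz": -1.22,"wx": -2.6,"wy": -0.03,"wz": 1.75,"fingers": -1},
  {"tx": -2.0,"ty": 6.3,"tz": -1.42,"wx": -3.03,"wy": -0.04,"wz": 2.04,"fingers": -1},
  {"tx": -2.23,"ty": 6.95,"tz": -1.57,"wx": -3.34,"wy": -0.04,"wz": 2.25,"fingers": -1},
  {"tx": -2.23,"ty": 6.95,"tz": -1.57,"wx": -3.34,"wy": -0.04,"wz": 2.25,"fingers": -1},
  {"tx": -2.23,"ty": 6.95,"tz": -1.57,"wx": -3.34,"wy": -0.04,"wz": 2.25,"fingers": -1},
])

```text
time_s: 11.5
tool_pos: [0.5196, 0.028, 0.142]
eef_rot: [[0.557, -0.139, 0.819], [-0.077, -0.99, -0.115], [0.827, 0.001, -0.562]]
contact_force: [-0.2, -0.2, -2.5]
grip_width: 0.513
grip_force: 20.0
```

```bash
python3 - <<'E'
from h import *
st()
R=tool(-122,56,148); b=np.array([np.cos(np.radians(148)),np.sin(np.radians(148)),0])
g=np.array([.4922,-.2143,.132])
plan(g+.1*b+.0187*R[:,2],R)
E
```

```text
11.5 pos [0.5196 0.028  0.142 ] q [-0.19  0.23  2.29  3.02  0.36 -1.48] F [-0.2 -0.2 -2.5] grip 0.5128565496909625 19.993054453489094
[[ 0.557 -0.139  0.819]
 [-0.077 -0.99  -0.115]
 [ 0.827  0.001 -0.562]]
t [-1.89  6.98 -1.56] w [-3.31  0.04  2.25]
```

move_arm([
  {"tx": -0.14,"ty": 0.5,"tz": -0.11,"wx": -0.24,"wy": 0,"wz": 0.16,"fingers": -1},
  {"tx": -0.38,"ty": 1.4,"tz": -0.31,"wx": -0.66,"wy": 0,"wz": 0.45,"fingers": -1},
  {"tx": -0.65,"ty": 2.4,"tz": -0.54,"wx": -1.14,"wy": 0.01,"wz": 0.77,"fingers": -1},
  {"tx": -0.92,"ty": 3.4,"tz": -0.76,"wx": -1.61,"wy": 0.02,"wz": 1.1,"fingers": -1},
  {"tx": -1.19,"ty": 4.4,"tz": -0.98,"wx": -2.09,"wy": 0.02,"wz": 1.42,"fingers": -1},
  {"tx": -1.46,"ty": 5.4,"tz": -1.21,"wx": -2.56,"wy": 0.03,"wz": 1.74,"fingers": -1},
  {"tx": -1.7,"ty": 6.3,"tz": -1.41,"wx": -2.99,"wy": 0.04,"wz": 2.03,"fingers": -1},
  {"tx": -1.89,"ty": 6.98,"tz": -1.56,"wx": -3.31,"wy": 0.04,"wz": 2.25,"fingers": -1},
  {"tx": -1.89,"ty": 6.98,"tz": -1.56,"wx": -3.31,"wy": 0.04,"wz": 2.25,"fingers": -1},
  {"tx": -1.89,"ty": 6.98,"tz": -1.56,"wx": -3.31,"wy": 0.04,"wz": 2.25,"fingers": -1},
])

```text
time_s: 12.5
tool_pos: [0.4211, -0.1691, 0.122]
eef_rot: [[0.474, -0.529, 0.704], [-0.295, -0.849, -0.439], [0.83, 0.0, -0.558]]
contact_force: [0.4, 0.0, -1.9]
grip_width: 0.511
grip_force: 20.0
```

```bash
python3 - <<'E'
from h import *
st(); s=ctrl.sense()
R=tool(-122,56,148); gp=s['tool_pos']-.0187*s['eef_rot'][:,2]; print('gp',gp)
p,d=snap('scene','scene5'); p2,d2=snap('top','top5')
for n,dd in(('scene',d),('top',d2)):
    C=cloud(n,dd); m=(np.hypot(C[...,0]-gp[0],C[...,1]-gp[1])<.027)&(C[...,2]>.1)&(C[...,2]<.155); P=C[m]; print(n,len(P),np.percentile(P[:,2],[3,50,97]),fitc(P[:,:2]))
for z in (.132,.122): plan(np.array([.4922,-.2143,z])+.0187*R[:,2],R)
c=np.zeros((480,800,3),np.uint8); c[:,:400]=cv2.resize(p2[170:350,310:460],(400,480))[:,:,::-1]; c[:,400:]=cv2.resize(p[120:300,60:210],(400,480))[:,:,::-1]
cv2.imwrite('pics/crop5.png',np.clip(255*(c/255.)**.6*1.1,0,255).astype(np.uint8))
E
```

```text
12.5 pos [ 0.4211 -0.1691  0.122 ] q [-0.72  0.19  2.49  2.87  0.52 -1.43] F [ 0.4  0.  -1.9] grip 0.5113961681565361 19.992853668572934
[[ 0.474 -0.529  0.704]
 [-0.295 -0.849 -0.439]
 [ 0.83   0.    -0.558]]
gp [ 0.40792223 -0.16094153  0.13239423]
scene 538 [0.10439875 0.13159739 0.14683871] (np.float64(0.4077870508802823), np.float64(-0.16130771232717547), np.float64(0.02174832071253081))
top 434 [0.10219903 0.12008268 0.14672175] (np.float64(0.40761168703272704), np.float64(-0.16048441007031858), np.float64(0.018668587159242446))
t [1.84 0.04 2.77] w [-0.02 -0.01  0.01]
t [1.57 0.04 2.96] w [-0.02 -0.01  0.01]
```

View pics/crop5.png

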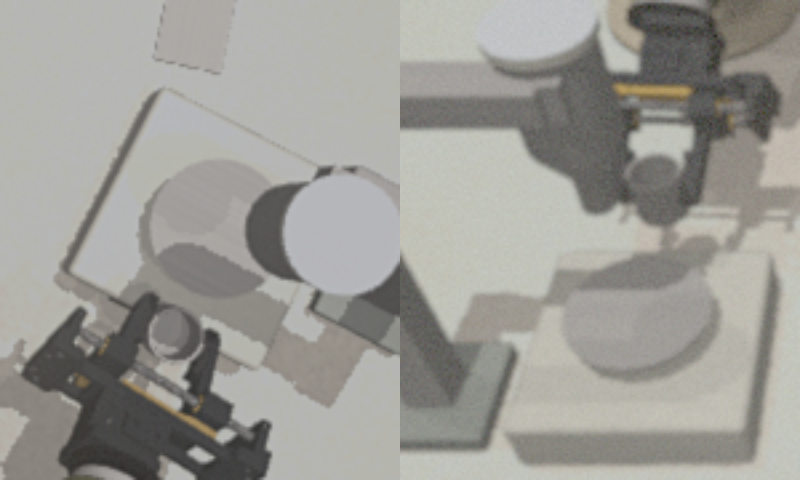

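The cup hangs upright between the fingers. In the top crop it is near (175,330), at the grasp point, with its top at 0.147. The pan is clear ahead of it. I'll advance horizontally under the nozzle.

move_arm([
  {"tx": 0.1,"ty": 0,"tz": 0.15,"wx": 0,"wy": 0,"wz": 0,"fingers": -1},
  {"tx": 0.3,"ty": 0.01,"tz": 0.45,"wx": 0,"wy": 0,"wz": 0,"fingers": -1},
  {"tx": 0.5,"ty": 0.01,"tz": 0.75,"wx": 0,"wy": 0,"wz": 0,"fingers": -1},
  {"tx": 0.7,"ty": 0.02,"tz": 1.05,"wx": 0,"wy": 0,"wz": 0,"fingers": -1},
  {"tx": 0.9,"ty": 0.02,"tz": 1.35,"wx": 0,"wy": 0,"wz": 0,"fingers": -1},
  {"tx": 1.1,"ty": 0.03,"tz": 1.65,"wx": 0,"wy": 0,"wz": 0,"fingers": -1},
  {"tx": 1.3,"ty": 0.03,"tz": 1.95,"wx": 0,"wy": 0,"wz": 0,"fingers": -1},
  {"tx": 1.5,"ty": 0.04,"tz": 2.25,"wx": 0,"wy": 0,"wz": 0,"fingers": -1},
  {"tx": 1.67,"ty": 0.04,"tz": 2.52,"wx": 0,"wy": 0,"wz": 0,"fingers": -1},
  {"tx": 1.78,"ty": 0.04,"tz": 2.68,"wx": 0,"wy": 0,"wz": 0,"fingers": -1},
  {"tx": 1.84,"ty": 0.04,"tz": 2.77,"wx": 0,"wy": 0,"wz": 0,"fingers": -1},
  {"tx": 1.84,"ty": 0.04,"tz": 2.77,"wx": 0,"wy": 0,"wz": 0,"fingers": -1},
])

```text
time_s: 13.8
tool_pos: [0.5049, -0.2237, 0.1212]
eef_rot: [[0.473, -0.53, 0.704], [-0.296, -0.848, -0.44], [0.83, -0.0, -0.558]]
contact_force: [0.9, -0.8, -2.8]
grip_width: 0.515
grip_force: 20.0
```

```bash
python3 - <<'E'
from h import *
st(); s=ctrl.sense()
R=tool(-122,56,148); gp=s['tool_pos']-.0187*s['eef_rot'][:,2]; print('gp',gp)
p,d=snap('scene','scene6'); p2,d2=snap('top','top6')
for n,dd in(('scene',d),('top',d2)):
    C=cloud(n,dd); m=(np.hypot(C[...,0]-gp[0],C[...,1]-gp[1])<.027)&(C[...,2]>.1)&(C[...,2]<.155); P=C[m]; print(n,len(P),np.percentile(P[:,2],[3,50,97]),fitc(P[:,:2]) if len(P)>9 else '')
    r=np.hypot(C[...,0]-.4922,C[...,1]+.2143); m=(r<.075)&(C[...,2]>.078)&(C[...,2]<.092); h=cv2.convexHull(C[m][:,:2].astype(np.float32))[:,0]; print('pan',np.median(C[m][:,2]),cv2.minEnclosingCircle(h))
for z in (.1165,.1115): plan(np.array([.4922,-.2143,z])+.0187*R[:,2],R)
E
```

```text
13.8 pos [ 0.5049 -0.2237  0.1212] q [-0.67  0.34  2.23  2.9   0.41 -1.42] F [ 0.9 -0.8 -2.8] grip 0.5145762772373375 19.992649247378722
[[ 0.473 -0.53   0.704]
 [-0.296 -0.848 -0.44 ]
 [ 0.83  -0.    -0.558]]
gp [ 0.49170515 -0.21552094  0.13167004]
scene 614 [0.10464163 0.13066782 0.14610451] (np.float64(0.49141672625482785), np.float64(-0.2159356378174877), np.float64(0.02178779729121604))
pan 0.08550224665162509 ((0.49128609895706177, -0.21427257359027863), 0.061272941529750824)
top 279 [0.10161502 0.10657408 0.14579592] (np.float64(0.49153478568549525), np.float64(-0.21054306737585893), np.float64(0.01743115955786397))
pan 0.08439166383444063 ((0.49318769574165344, -0.21459919214248657), 0.05984264984726906)
t [-0.41 -0.04  0.29] w [-0.   -0.01 -0.  ]
t [-0.55 -0.04  0.38] w [-0.   -0.01 -0.  ]
```

move_arm([
  {"tx": -0.1,"ty": -0.02,"tz": 0.07,"wx": 0,"wy": 0,"wz": 0,"fingers": -1},
  {"tx": -0.2,"ty": -0.04,"tz": 0.14,"wx": 0,"wy": 0,"wz": 0,"fingers": -1},
  {"tx": -0.28,"ty": -0.04,"tz": 0.19,"wx": 0,"wy": 0,"wz": 0,"fingers": -1},
  {"tx": -0.34,"ty": -0.04,"tz": 0.24,"wx": 0,"wy": 0,"wz": 0,"fingers": -1},
  {"tx": -0.4,"ty": -0.04,"tz": 0.28,"wx": 0,"wy": 0,"wz": 0,"fingers": -1},
  {"tx": -0.44,"ty": -0.04,"tz": 0.31,"wx": 0,"wy": 0,"wz": 0,"fingers": -1},
  {"tx": -0.48,"ty": -0.04,"tz": 0.33,"wx": 0,"wy": 0,"wz": 0,"fingers": -1},
  {"tx": -0.52,"ty": -0.04,"tz": 0.36,"wx": 0,"wy": 0,"wz": 0,"fingers": -1},
  {"tx": -0.55,"ty": -0.04,"tz": 0.38,"wx": 0,"wy": 0,"wz": 0,"fingers": -1},
  {"tx": -0.55,"ty": -0.04,"tz": 0.38,"wx": 0,"wy": 0,"wz": 0,"fingers": -1},
  {"tx": -0.55,"ty": -0.04,"tz": 0.38,"wx": 0,"wy": 0,"wz": 0,"fingers": -1},
])

```text
time_s: 15.0
tool_pos: [0.5057, -0.2228, 0.1014]
eef_rot: [[0.473, -0.53, 0.704], [-0.296, -0.848, -0.44], [0.83, -0.0, -0.558]]
contact_force: [0.4, 1.0, -0.8]
grip_width: 0.512
grip_force: 20.0
```

```bash
python3 - <<'E'
from h import *
st(); s=ctrl.sense()
gp=s['tool_pos']-.0187*s['eef_rot'][:,2]; print('gp',gp)
p,d=snap('scene','scene7')
C=cloud('scene',d); r=np.hypot(C[...,0]-.4922,C[...,1]+.2143); m=(r<.058)&(r>.03)&(C[...,2]>.07)&(C[...,2]<.09); print('pan z',np.median(C[m][:,2]))
m=(r<.027)&(C[...,2]>.1)&(C[...,2]<.155); P=C[m]; print(len(P),np.percentile(P[:,2],[3,50,97]))
E
```

```text
15.0 pos [ 0.5057 -0.2228  0.1014] q [-0.67  0.4   2.23  2.94  0.48 -1.45] F [ 0.4  1.  -0.8] grip 0.5117632373534582 19.989732862450182
[[ 0.473 -0.53   0.704]
 [-0.296 -0.848 -0.44 ]
 [ 0.83  -0.    -0.558]]
gp [ 0.49251091 -0.21457626  0.11180612]
pan z 0.08033566841678508
414 [0.10162281 0.11671469 0.12685401]
```

move_arm([
  {"tx": 0,"ty": 0,"tz": 0,"wx": 0,"wy": 0,"wz": 0,"fingers": 0.1},
  {"tx": 0,"ty": 0,"tz": 0,"wx": 0,"wy": 0,"wz": 0,"fingers": 0.2},
  {"tx": 0,"ty": 0,"tz": 0,"wx": 0,"wy": 0,"wz": 0,"fingers": 0.4},
  {"tx": 0,"ty": 0,"tz": 0,"wx": 0,"wy": 0,"wz": 0,"fingers": 0.6},
  {"tx": 0,"ty": 0,"tz": 0,"wx": 0,"wy": 0,"wz": 0,"fingers": 0.6},
  {"tx": 0,"ty": 0,"tz": -0.2,"wx": 0,"wy": 0,"wz": 0,"fingers": 0.6},
  {"tx": 0,"ty": 0,"tz": -0.6,"wx": 0,"wy": 0,"wz": 0,"fingers": 0.6},
  {"tx": 0,"ty": 0,"tz": -1.2,"wx": 0,"wy": 0,"wz": 0,"fingers": 0.6},
  {"tx": 0,"ty": 0,"tz": -2,"wx": 0,"wy": 0,"wz": 0,"fingers": 0.6},
  {"tx": 0,"ty": 0,"tz": -2.8,"wx": 0,"wy": 0,"wz": 0,"fingers": 0.6},
  {"tx": 0,"ty": 0,"tz": -3.4,"wx": 0,"wy": 0,"wz": 0,"fingers": 0.6},
  {"tx": 0,"ty": 0,"tz": -3.4,"wx": 0,"wy": 0,"wz": 0,"fingers": 0.6},
])

```text
time_s: 16.25
tool_pos: [0.433, -0.1773, 0.1593]
eef_rot: [[0.472, -0.53, 0.704], [-0.295, -0.848, -0.44], [0.831, 0.0, -0.557]]
contact_force: [0.5, -0.2, -0.3]
grip_width: 0.798
grip_force: 0.0
```

```bash
python3 - <<'E'
from h import *
st()
p,d=snap('scene','scene8'); p2,d2=snap('top','top8')
C=cloud('scene',d); X,Y,Z=C[...,0],C[...,1],C[...,2]; r=np.hypot(X-.4922,Y+.2143); m=(r<.058)&(r>.03)&(Z>.07)&(Z<.09); print('pan z',np.median(C[m][:,2]))
m=(r<.03)&(Z>.09)&(Z<.135); P=C[m]; print('cup',len(P),np.percentile(P[:,2],[3,50,97]),fitc(P[:,:2]))
m=(Z>.149)&(Z<.158)&(np.hypot(X-.609,Y-.256)<.062); print('handle',cv2.minAreaRect(C[m][:,:2].astype(np.float32)))
for n,c in(('s',C),('t',cloud('top',d2))):
  for nm,a in(('a',66.5),('b',-53.5)):
    q=np.array([.609,.2562])+.09*np.array([np.cos(np.radians(a)),np.sin(np.radians(a))]); m=(np.hypot(c[...,0]-q[0],c[...,1]-q[1])<.03)&(c[...,2]>.07)&(c[...,2]<.118); print(n,nm,q,c[m].mean(0),np.percentile(c[m][:,2],95))
c=np.zeros((420,800,3),np.uint8); c[:,:400]=cv2.resize(p2[130:340,110:460],(400,420))[:,:,::-1]; c[:,400:]=cv2.resize(p[60:345,60:420],(400,420))[:,:,::-1]
cv2.imwrite('pics/crop8.png',np.clip(255*(c/255.)**.6*1.1,0,255).astype(np.uint8))
E
```

```text
16.25 pos [ 0.433  -0.1773  0.1593] q [-0.71  0.08  2.42  2.78  0.35 -1.31] F [ 0.5 -0.2 -0.3] grip 0.7983963433777437 0.0
[[ 0.472 -0.53   0.704]
 [-0.295 -0.848 -0.44 ]
 [ 0.831  0.    -0.557]]
pan z 0.07968933931496558
cup 500 [0.09110444 0.11060352 0.12582673] (np.float64(0.4923866456448137), np.float64(-0.21496906956878778), np.float64(0.02138207324856905))
handle ((0.6093548536300659, 0.2559269070625305), (0.10937212407588959, 0.019743669778108597), 37.35399627685547)
s a [0.64488742 0.33873541] [0.64764438 0.33808155 0.09853185] 0.1157871696140367
s b [0.66253405 0.18385288] [0.66593651 0.18191268 0.09709746] 0.11559036741102897
t a [0.64488742 0.33873541] [0.64455493 0.34071717 0.09735091] 0.11549386236952874
t b [0.66253405 0.18385288] [0.66318761 0.18458985 0.10027984] 0.11601226532375199
```

View pics/crop8.png

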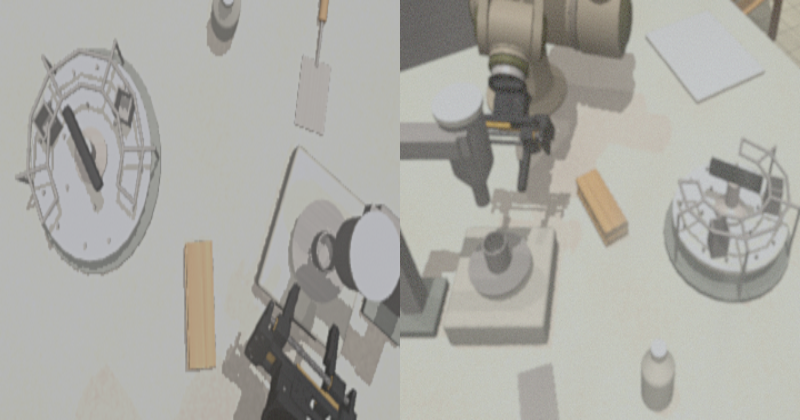

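The cup stands upright on the pan (scene crop near (497,250)), within 1 mm of centre, with the pan pressed about 6 mm. The dial is in its detent, both moulds are in place, the bystanders haven't moved, and the gripper is clear. I'll hand the job in.

```bash
python3 -c "
from station import ctrl
print(ctrl.job_done())"
```

```text
the job is handed in; nothing more can be done
None
```

I turned the dial one station and set the round cup upright on the scale pan, within about 1 mm of centre. I then let go and handed the job in at about 16 s; no verdict was returned.

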